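Hold an amplifier board square in a soldering fixture

ROBOT

A 6-joint arm with a two-finger parallel gripper is mounted at the origin on the work surface. World frame = base frame: x ahead of the robot, y to its left, z up, the work surface at z = 0. Lengths are in m, angles in degrees, forces in N, time in s.
With the tool pointing down it reaches from about 0.35 to 0.875 m from the base axis. Payload 4.2 kg.
Tool frame: the origin (TCP) lies midway between the tips of the shut fingers; the grasp point (between the pads) lies 19 mm behind it (r.pinch_z is the distance from the TCP to the grasp point, in m); z points along the fingers, y is the line along which they close (so a half turn about z gives the same grasp; the last joint's range is limited). The gripper opens to 87 mm and grips with 3 to 60 N. Pads are 19 mm wide; open, the fingers measure 117 mm over their backs; the gripper's body (75 mm by 190 mm) begins 51 mm behind the grasp point.
Start: joints at [82.197, 22.042, 0.453, 0, -68.411, -14.817], TCP at [0.24, 0.577, 0.223] pointing down, gripper open.
Joint ranges: [-179.83, 179.83], [-69.29, 118.12], [-61.27, 80.66], [-181.25, 117.63], [-171.15, -9.14], [-177.46, 177.46]. Speed limits (degrees/s): [159.86, 159.86, 180, 180, 180, 180].

INTERFACE

Orientations are given as a 3x3 rotation matrix whose columns are the frame's x, y, z axes.
In Python, from station import r, imaging, models gives the robot as it stands. The module is installed in compiled form; this text tells all that it offers.
- The arm moves only by the tool apply_moves, never from a script. Its argument "moves" is a list of rows, each a list of 2 entries, a list of its own where there are three numbers: the shift along the tool's x, y, z in m, then the turn about the tool's z in degrees. A call has 1 to 5 rows; each row shifts and turns the commanded pose from where the row before left it, along the tool's axes as they then stand; what a row does not reach is not made up. A row lasts 1/12 s, in which the tool goes at most 41.7 mm and 7.16 degrees, less where a joint would pass 70% of its speed; a pose out of reach is approached as far as the arm can. A call is refused whole if a number of a shift passes 0.0417 or a number of a turn 7.16, either way. A call with a gripper value outside its range is refused whole. "hand" is the finger opening in m, from 0 to 0.087, set as the call begins (left out, the last holds). The fingers move at their own pace and stop on an object; the grip force is fixed at half the most. Time passes only in rows, so rows that do not move let the fingers close. It gives the time, the measured TCP pose, the force, the opening and the grip force at its end, in the units of the state.
- r.sense(): the state, without advancing time (a new reading comes with each control period).
- imaging.capture(name): name is "scene" or "side" or "wrist"; returns a dict with "frame" (420x560x3 uint8, blue, green, red), "intrinsics" (3x3 intrinsics, pixels), "eye" and "orientation" of the camera in the world. Camera axes: x right, y down, z forward; pixel columns grow to the right and rows downward; lengths in m; the calibration is good to about 2 mm. A picture is of the moment at which its call begins. There is no depth.
- r.finish_job(): hands the job in; it is judged then, once.
Trained networks look in a picture, given as the dict that the camera call returned (one of the last four; its "shot" number tells which), for a name from the list of things; names that differ only in an ending like _2 or _b are one class to them, and where a whole thing is asked for, a point or a joint stands for the part that bears it (a point fixed in the world has none). Each returns a list of dicts, best first, with "confidence" (0 to 1); they miss things now and then, are a little off and sometimes report something else, mostly with a low value. They report only what shows in the picture. A call takes as long as a camera call. They do not tell look-alikes from the thing itself.
- models.cut_out(picture, target): "region" (420x560 bool, what is visible of it) and "extent" ([left, top, width, height] as shares, 0 to 1, of the picture: columns of its width, rows of its height, round what is visible of it).
- models.place_of(picture, target): "at" ([column, row] as shares, 0 to 1, of the picture: columns of its width, rows of its height: a listed point, or the origin of a listed thing).
The state is a dict: "time_s": time; "joints": joint angles; "joint_velocities": joint speeds; "effort": joint torques, N m; "tcp_pos": TCP position; "ee_rot": TCP orientation; "wrist_force": force on the tool from outside, world axes, zero at the start; "moment": the same for the moment, N m; "gripper_width": opening from 0.0 (shut) to 1.0 (fully open); "gripper_force": force on a finger pad.
Only numpy, scipy, OpenCV 4.12 (cv2) and the standard library are available. Lean on these libraries where they do the work, as an engineer would, in place of code of your own. Each camera call takes 0.05 s, during which the arm holds its last target. There are 200 camera calls.

TASK

Pick up the amplifier board from the mat by its black heat sink, carry it over and set it flat on the bed of the blue soldering fixture, then push it home into the corner of the two steel stops, with the red-terminal corner of the board in the corner of the fixture. Finish while still holding it there, square and pressed firmly against both stops at once (about 5 to 15 N on each) so that it can be soldered; do not ram it hard into the stops. Leave everything else on the bench where it is.

Things in the scene. Friction and masses are not known exactly. Their poses are not given: they have to be found in the camera images.
- board: white circuit board on a stiff base, 140 (x) by 100 (y) by 5 mm, about 0.35 kg. Origin: centre of its underside; z up. Black heat sink at its centre, red terminal block in its (+x,+y) corner, plum capacitors 25 mm across, 40 mm high (from the underside), at (-51,-30), (-51,30), (51,-30) mm. Starts flat on the mat, turned at most 75 degrees from the fixture's axes.
- board_corner (a point): the board's corner beside the red terminal block, on its underside: (70, 50, 0) mm in the board's frame. The block is 24 by 16 mm, 14 mm tall
- board_grip (a point): middle of the black heat sink, 34 mm above the board's underside. The heat sink is 58 mm (board x) by 34 mm (board y); its flat sides rise to 48 mm, fin tips to 51 mm above the underside. Grasp it across its 34 mm width (board y)
- fixture: blue fixture fixed to the bench: flat bed 200 (x) by 160 (y) mm, top 20 mm above the bench. Origin: centre of its underside; z up. Two rigid steel stops, 14 mm above the bed and 12 mm thick, stand along its +x and +y edges at a right angle. Bed and stops are smooth. It lies left or right on the bench, the mat on the other side
- stop_far: steel stop on the fixture's +x edge (part of the fixture; same origin and axes). Its working face looks to the fixture's -x and stands at x = 85 mm in the fixture's frame, from y = -50 to 45 mm
- stop_left: steel stop on the fixture's +y edge (part of the fixture; same origin and axes). Its working face looks to the fixture's -y and stands at y = 65 mm in the fixture's frame, from x = -70 to 65 mm
- fixture_corner (a point): where the two stops' working faces would meet, at bed height: (85, 65, 20) mm in the fixture's frame
- mat: dull green mat fixed to the bench, 190 by 160 by 3 mm; origin: centre of its underside
- flux_bottle: yellow flux jar with a steel cap, 56 mm across, 130 mm tall; a bystander. Origin: centre of its underside
- paper_cup: white paper cup, 76 mm across the rim, 90 mm tall; a bystander. Origin: centre of its underside
- brush: black cleaning brush lying flat; a bystander. Origin: under its middle
- screwdriver: teal-handled screwdriver lying flat; a bystander. Origin: under its middle
- cap_mid: loose plum-coloured capacitor, 25 mm across, 36 mm tall, standing between mat and fixture; a bystander. Origin: centre of its underside
- cap_near: another such loose capacitor, nearest the robot; a bystander. Origin: centre of its underside
- cap_right: another such loose capacitor, at the right side of the bench; a bystander. Origin: centre of its underside
Things that resemble listed ones, but are neither listed nor needed, are in the scene too. Leave any yellow look-alike of the board alone.

How it is judged (in metres and radians):
On the way, in this order (a step that is already met when the one before it is completed fails the run):
1. the board is lifted off the mat in the fingers (height (world z) of board above 0.028 m and contact force between board and the fingers above 2 N), for 0.2 s.
2. the board lies flat on the fixture's bed, its red-terminal corner in the corner, pressed against both stops (contact force between board and stop_far above 2 N and contact force between board and stop_left above 2 N and contact force between board and the fingers above 2 N and horizontal distance between board_corner and fixture_corner below 0.004 m and angle between the x axis of board and the x axis of fixture, either way round below 0.035 rad and z of board in the frame of fixture between 0.018 and 0.0225 m and angle between board's own z axis and vertical below 0.03 rad), for 0.5 s.
At the end, for the whole second after the job is handed in: The board lies on the fixture's bed (underside within 2 mm of it, tilt under 0.03 rad), its red-terminal corner within 4 mm of the fixture's corner, square within 0.035 rad, at rest, and the fingers still push it with more than 2 N against each of the two stops (all of step 2 and linear speed of board below 0.01 m/s); the arm keeps its last pose, push and grip.
It fails at once if the board is rammed or pressed against a stop with more than 50 N (contact force between board and stop_far above 50 N or contact force between board and stop_left above 50 N).
It fails at once if a bystander is moved by more than 20 mm (distance of any of flux_bottle, paper_cup, brush, screwdriver, cap_mid, cap_near, cap_right from where it was at the start of the episode above 0.02 m).
It also fails if it takes over 45 s, if anything falls off the work surface, if the arm or the gripper's body presses on something with over 40 N, if the wrist force passes 120 N, or if a joint passes its speed limit or range.

## Working session

There is one attempt and no reset: what is moved stays moved. The work goes in short steps, Python scripts to look and compute and a tool call to move; the robot and the scene stay as the last step left them, time stands still between calls to the robot, and variables do not carry over. Pictures are saved under pics/ and viewed, at most 10 in all, crops included, and the job is handed in when it is done.

Besides the shell and the picture viewer there is one more tool, called after "Request:" as name(argument=value, ...), one argument or row to a line, values as JSON. apply_moves: Moves the arm, as the interface text tells. Its arguments: {"type":"object","properties":{"moves":{"type":"array"},"hand":{"type":"number"}},"required":["moves"]}

```bash
mkdir -p pics
cat > h.py <<'E'
import numpy as np, cv2
from station import r, imaging, models
def ray(p,uv):
    K=np.array(p["intrinsics"]);R=np.array(p["orientation"]);d=R@np.linalg.solve(K,[uv[0],uv[1],1.]);return np.array(p["eye"]),d
def onz(p,uv,z):
    e,d=ray(p,uv);return e+d*(z-e[2])/d[2]
def proj(p,X):
    q=np.array(p["intrinsics"])@(np.array(p["orientation"]).T@(np.asarray(X,float)-np.array(p["eye"])));return q[:2]/q[2]
def pts(p,t,z,n=3):
    for o in models.place_of(p,t)[:n]:
        uv=np.array(o["at"])*[560,420];print(t,np.round(uv),round(o["confidence"],2),np.round(onz(p,uv,z),4))
E
python3 - <<'E'
from h import *
s=r.sense();print(s["tcp_pos"],np.round(s["ee_rot"],3).tolist(),r.pinch_z,s["time_s"])
ims=[]
for c in("scene","side"):
    p=imaging.capture(c);cv2.imwrite(f"pics/{c}1.png",p["frame"]);print(c,np.round(p["eye"],3))
    for t,z in(("board",.003),("board_corner",.003),("board_grip",.037),("fixture",0),("fixture_corner",.02),("mat",0),("flux_bottle",0),("paper_cup",0),("cap_mid",0),("brush",0),("screwdriver",0)):pts(p,t,z)
E
```

```text
[0.24013224 0.57635017 0.22145136] [[0.923, -0.385, -0.001], [-0.385, -0.923, -0.002], [0.0, 0.002, -1.0]] 0.0187 0.0
scene [1.295 0.077 0.815]
board [387. 179.] 0.93 [0.2684 0.2842 0.003 ]
board [367. 234.] 0.91 [0.4859 0.222  0.003 ]
board [454. 282.] 0.55 [0.609  0.4055 0.003 ]
board_corner [351. 172.] 0.79 [0.2475 0.1855 0.003 ]
board_corner [444. 219.] 0.72 [0.4074 0.4148 0.003 ]
board_grip [387. 167.] 0.79 [0.2588 0.2781 0.037 ]
board_grip [369. 226.] 0.71 [0.4903 0.2219 0.037 ]
fixture [185. 224.] 0.64 [ 0.5023 -0.219   0.    ]
fixture_corner [193. 254.] 0.7 [ 0.6105 -0.1713  0.02  ]
mat [360. 234.] 0.85 [0.483  0.2061 0.    ]
flux_bottle [309. 317.] 0.7 [0.7338 0.098  0.    ]
flux_bottle [361. 233.] 0.31 [0.4803 0.2083 0.    ]
flux_bottle [401. 243.] 0.21 [0.4998 0.3023 0.    ]
paper_cup [455. 283.] 0.85 [0.6088 0.4096 0.    ]
cap_mid [274. 266.] 0.75 [ 0.6064  0.0124 -0.    ]
cap_mid [369. 224.] 0.62 [0.4448 0.2281 0.    ]
brush [239. 315.] 0.92 [ 0.7451 -0.0446  0.    ]
screwdriver [444. 216.] 0.57 [0.3931 0.4163 0.    ]
screwdriver [367. 230.] 0.44 [0.4679 0.2242 0.    ]
s
[... 227 characters left out ...]
rd_grip [144. 222.] 0.93 [0.2515 0.2791 0.037 ]
board_grip [216. 198.] 0.91 [0.4923 0.2269 0.037 ]
board_grip [326. 206.] 0.59 [ 0.6856 -0.0798  0.037 ]
fixture [327. 256.] 0.87 [ 0.5149 -0.2087  0.    ]
fixture [325. 204.] 0.34 [ 0.747  -0.0335  0.    ]
fixture [218. 206.] 0.16 [0.5053 0.2339 0.    ]
fixture_corner [338. 232.] 0.9 [ 0.6112 -0.1768  0.02  ]
mat [221. 210.] 0.97 [0.4929 0.2062 0.    ]
mat [328. 257.] 0.56 [ 0.5118 -0.2131  0.    ]
flux_bottle [296. 193.] 0.61 [0.7448 0.0936 0.    ]
paper_cup [208. 180.] 0.77 [0.61   0.4064 0.    ]
cap_mid [291. 215.] 0.6 [0.6187 0.0118 0.    ]
brush [326. 209.] 0.85 [ 0.7242 -0.0515  0.    ]
screwdriver [161. 202.] 0.85 [0.3964 0.4018 0.    ]
```

View pics/scene1.png

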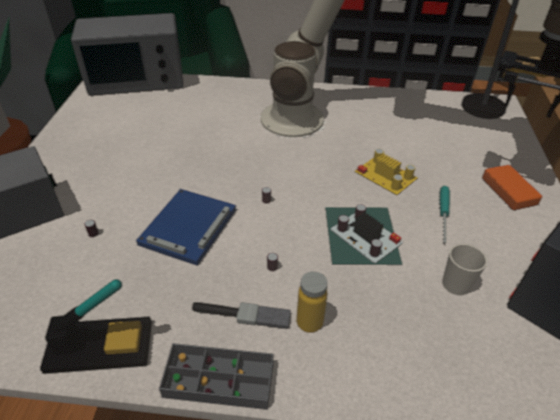

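View pics/side1.png

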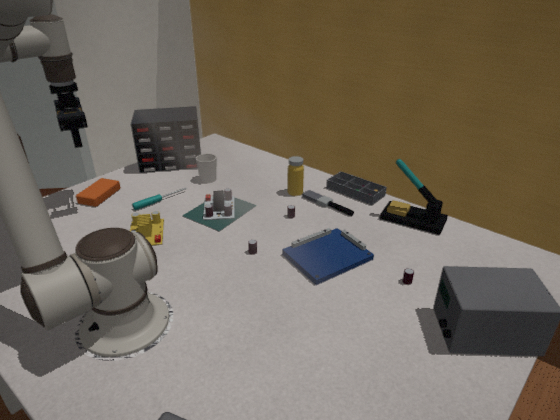

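The picture shows the white board on the mat at right (scene ≈ 369,232, red terminal ≈ 396,239). The blue fixture is at (187,225), with its stops toward the camera and toward the mat. The yellow look-alike is at (387,172). The board's yaw is about 38°, the fixture's about -17°. I'll move above the board.

Request:
apply_moves(
  moves=[
    [[0.0305,0.019,0],0],
    [[0.0305,0.019,0],0],
    [[0.0305,0.019,0],0],
    [[0.0305,0.019,0],0],
    [[0.0305,0.019,0],0],
  ],
)

```text
time_s: 1.62
tcp_pos: [0.3452, 0.4292, 0.2227]
ee_rot: [[0.923, -0.384, 0.0], [-0.384, -0.923, 0.0], [0.0, -0.0, -1.0]]
wrist_force: [0.6, 0.1, -0.5]
gripper_width: 0.998
gripper_force: 0.0
```

Request:
apply_moves(
  moves=[
    [[0.0305,0.019,0],0],
    [[0.0305,0.019,0],0],
    [[0.0305,0.019,0],0],
    [[0.0305,0.019,0],0],
    [[0.0305,0.019,0],0],
  ],
)

```text
time_s: 2.03
tcp_pos: [0.4496, 0.2827, 0.2229]
ee_rot: [[0.923, -0.384, 0.001], [-0.384, -0.923, 0.0], [0.0, -0.001, -1.0]]
wrist_force: [-0.3, 0.6, 0.2]
gripper_width: 0.999
gripper_force: 0.0
```

Request:
apply_moves(
  moves=[
    [[0.0305,0.019,0],0],
    [[0.0305,0.019,0],0],
    [[0,0,0],-6.6],
    [[0,0,0],-6.6],
    [[0,0,0],-6.6],
  ],
)

```text
time_s: 2.45
tcp_pos: [0.491, 0.2247, 0.2226]
ee_rot: [[0.999, -0.046, 0.0], [-0.046, -0.999, 0.0], [0.0, -0.0, -1.0]]
wrist_force: [0.6, 0.1, 0.5]
gripper_width: 0.999
gripper_force: 0.0
```

Request:
apply_moves(
  moves=[
    [[0,0,0],-6.6],
    [[0,0,0],-6.6],
    [[0,0,0],-6.6],
    [[0,0,0],-6.6],
    [[0,0,0],-6.6],
  ],
)

```text
time_s: 2.87
tcp_pos: [0.4905, 0.2257, 0.2227]
ee_rot: [[0.862, 0.508, 0.0], [0.508, -0.862, 0.0], [0.0, -0.0, -1.0]]
wrist_force: [-0.8, 0.4, -0.2]
gripper_width: 1.0
gripper_force: 0.0
```

Request:
apply_moves(
  moves=[
    [[0,0,0],-6.6],
    [[0,0,0],0],
    [[0,0,0],0],
  ],
)

```text
time_s: 3.12
tcp_pos: [0.4905, 0.2257, 0.2226]
ee_rot: [[0.803, 0.596, 0.0], [0.596, -0.803, 0.0], [0.0, 0.0, -1.0]]
wrist_force: [-0.8, -0.1, -0.4]
gripper_width: 0.998
gripper_force: 0.0
```

Run:
```python
from h import *
s=r.sense();print(s["tcp_pos"],np.round(s["ee_rot"],3).tolist(),s["time_s"],np.round(s["joints"],1),s["wrist_force"])
p=imaging.capture("wrist");cv2.imwrite("pics/w1.png",p["frame"]);print(np.round(p["eye"],3))
for t,z in(("board",.003),("board_corner",.003),("board_grip",.037),("mat",0)):pts(p,t,z)
```

```text
[0.49051059 0.22567175 0.22262758] [[0.803, 0.596, 0.0], [0.596, -0.803, 0.0], [0.0, 0.0, -1.0]] 3.1167 [ 41.9  13.8 -11.5   0.  -64.7  84.7] [-0.77817194 -0.11473275 -0.36382645]
[0.558 0.275 0.385]
board [234. 145.] 0.67 [0.5028 0.3048 0.003 ]
board [282. 186.] 0.66 [0.4967 0.2239 0.003 ]
board [154. 290.] 0.56 [0.2573 0.2838 0.003 ]
board_corner [235. 145.] 0.81 [0.5036 0.3048 0.003 ]
board_corner [202. 325.] 0.63 [0.2473 0.1927 0.003 ]
board_grip [286. 201.] 0.85 [0.4908 0.2137 0.037 ]
```

View pics/w1.png

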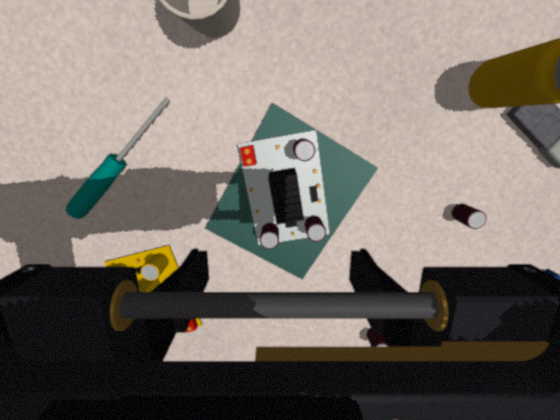

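The wrist view shows the white board: red corner at (240,145), other corners near (316,131), (327,233) and (258,244), heat sink at (286,195). I'll fit its pose to the silhouette.

```bash
cat >> h.py <<'E'
from scipy.optimize import minimize
def box(a,b,c,d,z0,z1): return np.array([[x,y,z] for x in(a,b) for y in(c,d) for z in(z0,z1)])/1e3
def cyl(x,y,rr,z0,z1):
    t=np.linspace(0,2*np.pi,24,False);return np.array([[x+rr*np.cos(k),y+rr*np.sin(k),z] for k in t for z in(z0,z1)])/1e3
BOARD=[box(-70,70,-50,50,0,5),box(-29,29,-17,17,5,50),box(46,70,34,50,5,14)]+[cyl(x,y,12.5,5,40) for x,y in((-51,-30),(-51,30),(51,-30))]
FIX=[box(-100,100,-80,80,0,20),box(85,97,-50,45,20,34),box(-70,65,65,77,20,34)]
def sil(p,parts,q,z,S=4):
    m=np.zeros((420*S,560*S),np.uint8);c,s=np.cos(q[2]),np.sin(q[2]);R=np.array([[c,-s,0],[s,c,0],[0,0,1]])
    K=np.array(p["intrinsics"]);Rc=np.array(p["orientation"])
    for a in parts:
        X=(a@R.T+[q[0],q[1],z]-np.array(p["eye"]))@Rc@K.T;uv=((X[:,:2]/X[:,2:]+.5)*S).astype(np.float32)
        cv2.fillConvexPoly(m,np.round(cv2.convexHull(uv)*16).astype(np.int32),255,shift=4)
    return cv2.resize(m,(560,420),interpolation=cv2.INTER_AREA)/255.
def region(p,t,q,z):
    u=proj(p,[q[0],q[1],z]);best=None
    for o in models.cut_out(p,t):
        m=np.asarray(o["region"]);ys,xs=np.nonzero(m);d=np.hypot(xs.mean()-u[0],ys.mean()-u[1])
        if best is None or d<best[0]: best=(d,m,o["confidence"])
    return best
def fit(views,parts,q0,z):
    f=lambda v:sum(np.abs(sil(p,parts,[q0[0]+v[0]/100,q0[1]+v[1]/100,q0[2]+v[2]/10],z)-m).sum()/m.sum() for p,m in views)
    o=minimize(f,[0,0,0],method="Nelder-Mead",options=dict(initial_simplex=[[0,0,0],[1,0,0],[0,1,0],[0,0,1]],xatol=.005,fatol=1e-4))
    return [q0[0]+o.x[0]/100,q0[1]+o.x[1]/100,q0[2]+o.x[2]/10],o.fun/len(views)
E
python3 - <<'E'
from h import *
for t,P,q,z,cs in(("board",BOARD,[.49,.22,.66],.003,("wrist","scene","side")),("fixture",FIX,[.505,-.213,-.3],0,("scene","side"))):
    V=[]
    for c in cs:
        p=imaging.capture(c);d,m,cf=region(p,t,q,z);V.append((p,m.astype(float)))
        g,e=fit(V[-1:],P,q,z);print(t,c,round(d),round(cf,2),np.round(g[:2],4),np.degrees(g[2]).round(2),round(e,3))
    g,e=fit(V,P,q,z);print("all",np.round(g[:2],4),np.degrees(g[2]).round(2),round(e,3))
E
```

```text
board wrist 5 0.59 [0.4952 0.2181] 46.18 0.021
board scene 1 0.78 [0.4917 0.2194] 45.96 0.041
board side 3 0.93 [0.493  0.2191] 45.37 0.086
all [0.4939 0.2186] 46.12 0.061
fixture scene 1 0.75 [ 0.5102 -0.2074] -15.67 0.029
fixture side 4 0.93 [ 0.5109 -0.2084] -16.58 0.024
all [ 0.5103 -0.2075] -15.84 0.028
```

Request:
apply_moves(
  moves=[
    [[-0.0014,0.0077,0],0],
    [[0,0,0.03],-4.75],
    [[0,0,0.03],-4.75],
    [[0,0,0.03],0],
    [[0,0,0.03],0],
  ],
  hand=0.087,
)

```text
time_s: 4.28
tcp_pos: [0.4943, 0.2182, 0.1017]
ee_rot: [[0.691, 0.723, 0.001], [0.723, -0.691, 0.001], [0.001, 0.0, -1.0]]
wrist_force: [-0.0, 0.7, -0.7]
gripper_width: 0.998
gripper_force: 0.0
```

Request:
apply_moves(
  moves=[
    [[0,0,0.03],0],
    [[0,0,0.025],0],
    [[0,0,0.02],0],
    [[0,0,0.0093],0],
    [[0,0,0],0],
  ],
)

```text
time_s: 4.7
tcp_pos: [0.493, 0.2174, 0.0162]
ee_rot: [[0.691, 0.722, -0.004], [0.722, -0.692, -0.003], [-0.005, -0.001, -1.0]]
wrist_force: [0.5, -0.3, -0.5]
gripper_width: 0.999
gripper_force: 0.0
```

Request:
apply_moves(
  moves=[
    [[0,0,0],0],
    [[0,0,0],0],
    [[0,0,0],0],
    [[0,0,0],0],
    [[0,0,0],0],
  ],
  hand=0.0,
)

```text
time_s: 5.12
tcp_pos: [0.4944, 0.2191, 0.0193]
ee_rot: [[0.691, 0.723, 0.002], [0.723, -0.691, 0.001], [0.002, 0.0, -1.0]]
wrist_force: [0.8, -0.1, -0.1]
gripper_width: 0.703
gripper_force: 0.0
```

Request:
apply_moves(
  moves=[
    [[0,0,0],0],
    [[0,0,0],0],
    [[0,0,0],0],
    [[0,0,0],0],
    [[0,0,0],0],
  ],
)

```text
time_s: 5.53
tcp_pos: [0.4941, 0.2187, 0.0183]
ee_rot: [[0.691, 0.723, 0.0], [0.723, -0.691, -0.0], [0.0, 0.0, -1.0]]
wrist_force: [-0.1, -0.6, 1.7]
gripper_width: 0.386
gripper_force: 30.0
```

Request:
apply_moves(
  moves=[
    [[0,0,-0.005],0],
    [[0,0,-0.012],0],
    [[0,0,-0.018],0],
    [[0,0,-0.018],0],
    [[0,0,-0.01],0],
  ],
)

```text
time_s: 5.95
tcp_pos: [0.4942, 0.2189, 0.0826]
ee_rot: [[0.691, 0.723, 0.001], [0.723, -0.691, 0.001], [0.001, 0.0, -1.0]]
wrist_force: [0.9, -0.4, -3.2]
gripper_width: 0.391
gripper_force: 30.0
```

Request:
apply_moves(
  moves=[
    [[0,0,-0.007],0],
    [[0,0,0],0],
    [[0,0,0],0],
  ],
)

```text
time_s: 6.2
tcp_pos: [0.4935, 0.2184, 0.0878]
ee_rot: [[0.691, 0.722, -0.001], [0.722, -0.691, -0.0], [-0.001, -0.001, -1.0]]
wrist_force: [0.3, -0.0, -4.4]
gripper_width: 0.39
gripper_force: 30.0
```

Run:
```python
from h import *
s=r.sense();print(s["tcp_pos"],s["wrist_force"],s["moment"],s["gripper_width"],s["gripper_force"])
p=imaging.capture("side");cv2.imwrite("pics/s2.png",p["frame"][120:300,100:400])
```

```text
[0.49348475 0.21843458 0.08777636] [ 0.26263645 -0.02433934 -4.39197145] [-0.07141359 -0.06978645  0.03281885] 0.38990923992334536 29.999567731283605
```

View pics/s2.png

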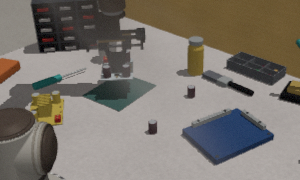

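The board is held clear of the mat (crop ≈ 115,75), and the wrist carries about 4 N. I'll carry it over the fixture.

Request:
apply_moves(
  moves=[
    [[-0.008,0.0085,0],0],
    [[-0.017,0.017,0],0],
    [[-0.0248,0.0255,0],0],
    [[-0.0248,0.0255,0],0],
    [[-0.0248,0.0255,0],0],
  ],
)

```text
time_s: 6.67
tcp_pos: [0.4979, 0.0743, 0.0872]
ee_rot: [[0.691, 0.723, -0.002], [0.723, -0.691, -0.001], [-0.002, -0.001, -1.0]]
wrist_force: [1.1, 0.2, -3.2]
gripper_width: 0.388
gripper_force: 30.0
```

Request:
apply_moves(
  moves=[
    [[-0.0248,0.0255,0],0],
    [[-0.0248,0.0255,0],0],
    [[-0.0248,0.0255,0],0],
    [[-0.0248,0.0255,0],0],
    [[-0.0248,0.0255,0],0],
  ],
)

```text
time_s: 7.08
tcp_pos: [0.5042, -0.1036, 0.0873]
ee_rot: [[0.691, 0.723, -0.002], [0.723, -0.691, -0.0], [-0.002, -0.002, -1.0]]
wrist_force: [-0.3, 0.2, -2.9]
gripper_width: 0.389
gripper_force: 30.0
```

Request:
apply_moves(
  moves=[
    [[-0.0248,0.0255,0],0],
    [[-0.0248,0.0255,0],0],
    [[-0.017,0.017,0],0],
    [[-0.007,0.009,0],0],
    [[0,0,0],5],
  ],
)

```text
time_s: 7.5
tcp_pos: [0.5093, -0.2105, 0.087]
ee_rot: [[0.755, 0.656, -0.002], [0.656, -0.755, -0.0], [-0.002, -0.001, -1.0]]
wrist_force: [0.1, 0.5, -3.4]
gripper_width: 0.389
gripper_force: 30.0
```

Request:
apply_moves(
  moves=[
    [[0,0,0],6.5],
    [[0,0,0],6.5],
    [[0,0,0],6.5],
    [[0,0,0],6.5],
    [[0,0,0],6.5],
  ],
)

```text
time_s: 7.92
tcp_pos: [0.5093, -0.2076, 0.0872]
ee_rot: [[0.989, 0.147, -0.002], [0.147, -0.989, 0.001], [-0.002, -0.001, -1.0]]
wrist_force: [-0.1, 0.3, -2.9]
gripper_width: 0.387
gripper_force: 30.0
```

Request:
apply_moves(
  moves=[
    [[0,0,0],6.5],
    [[0,0,0],6.5],
    [[0,0,0],6.5],
    [[0,0,0],5.1],
    [[0,0,0],0],
  ],
)

```text
time_s: 8.33
tcp_pos: [0.5094, -0.2075, 0.0874]
ee_rot: [[0.962, -0.274, -0.002], [-0.274, -0.962, 0.001], [-0.002, 0.0, -1.0]]
wrist_force: [0.1, 0.5, -3.3]
gripper_width: 0.388
gripper_force: 30.0
```

Run:
```python
from h import *
for k in range(3):
    s=r.sense();imaging.capture("side")
s=r.sense();T=np.array(s["tcp_pos"]);R=np.array(s["ee_rot"]);yaw=np.arctan2(R[1,0],R[0,0]);print(T,np.degrees(yaw),s["time_s"],s["wrist_force"],s["gripper_width"])
zb=T[2]+.0187-.034
V=[]
for c in("wrist","scene","side"):
    p=imaging.capture(c);cv2.imwrite(f"pics/{c}3.png",p["frame"])
    for t,P,q,z in(("board",BOARD,[T[0],T[1],yaw],zb),("fixture",FIX,[.5103,-.2075,-.276],0)):
        b=region(p,t,q,z)
        if b:
            g,e=fit([(p,b[1].astype(float))],P,q,z);print(t,c,round(b[0]),round(b[2],2),np.round(g[:2],4),np.degrees(g[2]).round(2),round(e,3))
```

```text
[ 0.50980633 -0.20764698  0.08775819] -15.691583964250462 8.4833 [ 0.02676667  0.45919004 -3.74334571] 0.3843684279628505
board wrist 32 0.62 [ 0.51   -0.2071] -15.68 0.482
fixture wrist 77 0.6 [ 0.513  -0.2083] -16.19 2.069
board scene 3 0.98 [ 0.5066 -0.206 ] -17.18 0.309
fixture scene 7 0.74 [ 0.5095 -0.2075] -15.91 0.474
board side 2 0.74 [ 0.5086 -0.2081] -16.48 0.236
fixture side 2 0.93 [ 0.5116 -0.208 ] -16.11 0.366
```

View pics/wrist3.png

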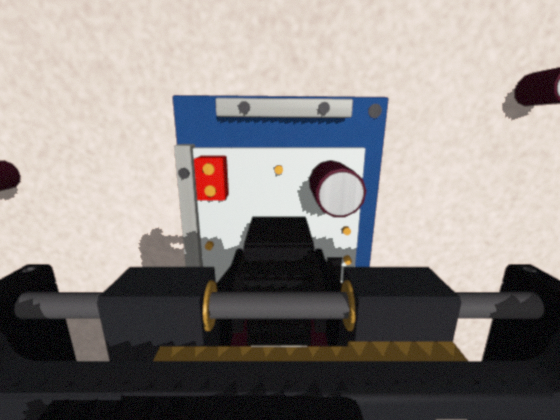

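View pics/scene3.png

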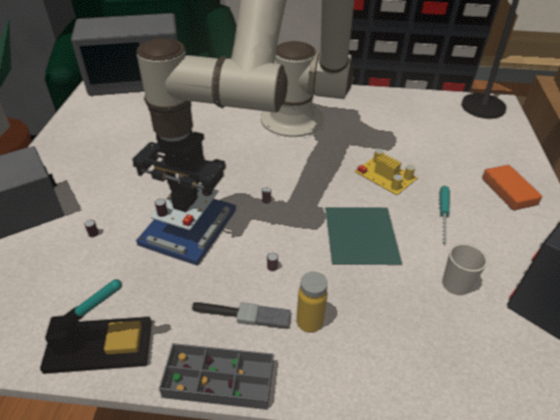

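The wrist view shows the board's far edge at row 148 (columns 197–365), parallel to the fixture's far edge at row 96 (columns 174–387). The red terminal is at (210,178), on the corner side. The scene view shows the board over the fixture and nothing disturbed. Next I compute the gaps to the stops.

Run:
```python
from h import *
p=imaging.capture("wrist")
zb=.0878+.0187-.034
def f(n,uv,z,tgt):
    print(n,np.round(onz(p,uv,z)[:2],4),tgt)
def W(q,x,y):
    c,s=np.cos(np.radians(q[2])),np.sin(np.radians(q[2]));return np.round([q[0]+(c*x-s*y)/1e3,q[1]+(s*x+c*y)/1e3],4)
q=(.5103,-.2075,-15.9)
f("fix +x+y",(174,96),.02,W(q,100,80));f("fix +x-y",(387,97),.02,W(q,100,-80))
f("stopfar top in",(217,116),.034,W(q,85,45));f("stopfar top in -",(352,116),.034,W(q,85,-50))
b=(.5098,-.2076,-15.7)
f("board +x+y",(196,148),zb+.005,W(b,70,50));f("board +x-y",(365,149),zb+.005,W(b,70,-50))
# subpixel edges
g=cv2.GaussianBlur(p["frame"],(0,0),.8).astype(float).sum(2)
for cols,lo,hi in(((240,290),135,160),((182,382),88,104)):
    xs=np.arange(*cols,4);ys=[]
    for x in xs:
        d=np.abs(np.diff(g[lo:hi,x]));k=d.argmax();w=d[k-1:k+2];ys.append(lo+.5+k+(w[2]-w[0])/w.sum())
    a=np.polyfit(xs,ys,1);print("edge slope deg",np.degrees(np.arctan(a[0])).round(2),np.polyval(a,xs[0]).round(2),np.std(ys-np.polyval(a,xs)).round(2))
```

```text
fix +x+y [ 0.6303 -0.1616] [ 0.6284 -0.158 ]
fix +x-y [ 0.587  -0.3118] [ 0.5846 -0.3118]
stopfar top in [ 0.6075 -0.1899] [ 0.6044 -0.1875]
stopfar top in - [ 0.5816 -0.2812] [ 0.5784 -0.2789]
board +x+y [ 0.5908 -0.1805] [ 0.5907 -0.1784]
board +x-y [ 0.5636 -0.2746] [ 0.5637 -0.2747]
edge slope deg -0.02 147.47 0.01
edge slope deg 0.36 95.57 0.14
```

Request:
apply_moves(
  moves=[
    [[0,0,0.008],0.3],
    [[0,0,0.014],0],
    [[0,0,0.014],0],
    [[0,0,0.008],0],
    [[0,0,0.004],0],
  ],
)

```text
time_s: 9.4
tcp_pos: [0.5092, -0.2077, 0.0385]
ee_rot: [[0.961, -0.278, -0.003], [-0.278, -0.961, 0.0], [-0.003, 0.0, -1.0]]
wrist_force: [0.1, -0.6, -2.9]
gripper_width: 0.39
gripper_force: 30.0
```

Request:
apply_moves(
  moves=[
    [[0,0,0],0],
    [[0,0,0],0],
    [[0,0,0.0015],0],
    [[0,0,0],0],
  ],
)

```text
time_s: 9.73
tcp_pos: [0.5107, -0.2079, 0.0393]
ee_rot: [[0.961, -0.278, 0.001], [-0.278, -0.961, -0.0], [0.001, -0.0, -1.0]]
wrist_force: [0.2, -0.1, -3.2]
gripper_width: 0.389
gripper_force: 30.0
```

Request:
apply_moves(
  moves=[
    [[0,0,0.001],0],
    [[0,0,0],0],
    [[0,0,0],0],
  ],
)

```text
time_s: 9.98
tcp_pos: [0.5103, -0.2078, 0.038]
ee_rot: [[0.961, -0.278, 0.0], [-0.278, -0.961, -0.0], [0.0, -0.0, -1.0]]
wrist_force: [0.5, -0.6, -3.4]
gripper_width: 0.389
gripper_force: 30.0
```

Request:
apply_moves(
  moves=[
    [[0,0,0.001],0],
    [[0,0,0.001],0],
    [[0,0,0],0],
    [[0,0,0],0],
  ],
)

```text
time_s: 10.32
tcp_pos: [0.5102, -0.2078, 0.0356]
ee_rot: [[0.961, -0.278, -0.0], [-0.278, -0.961, 0.0], [-0.0, 0.0, -1.0]]
wrist_force: [0.6, 0.3, -4.0]
gripper_width: 0.387
gripper_force: 30.0
```

Request:
apply_moves(
  moves=[
    [[0,0,0.0005],0],
    [[0,0,0],0],
    [[0,0,0],0],
  ],
)

```text
time_s: 10.57
tcp_pos: [0.5104, -0.2078, 0.0353]
ee_rot: [[0.961, -0.277, 0.0], [-0.277, -0.961, -0.0], [0.0, 0.0, -1.0]]
wrist_force: [-0.5, -0.4, -2.9]
gripper_width: 0.39
gripper_force: 30.0
```

Request:
apply_moves(
  moves=[
    [[0,0,0.0005],0],
    [[0,0,0],0],
    [[0,0,0],0],
  ],
)

```text
time_s: 10.82
tcp_pos: [0.5105, -0.2079, 0.0353]
ee_rot: [[0.961, -0.277, 0.001], [-0.277, -0.961, -0.0], [0.001, 0.0, -1.0]]
wrist_force: [-0.7, 1.2, 2.2]
gripper_width: 0.385
gripper_force: 30.0
```

Request:
apply_moves(
  moves=[
    [[0.002,-0.002,0],0],
    [[0.0025,-0.0025,0],0],
    [[0.0025,-0.0025,0],0],
    [[0.0015,-0.001,0],0],
    [[0,0,0],0],
  ],
)

```text
time_s: 11.23
tcp_pos: [0.5218, -0.2024, 0.0353]
ee_rot: [[0.961, -0.277, 0.001], [-0.277, -0.961, -0.0], [0.002, -0.0, -1.0]]
wrist_force: [-1.2, -0.2, 5.5]
gripper_width: 0.384
gripper_force: 30.0
```

Request:
apply_moves(
  moves=[
    [[0.001,0,0],0],
    [[0.001,0,0],0],
    [[0.001,0,0],0],
    [[0,0,0],0],
    [[0,0,0],0],
  ],
)

```text
time_s: 11.65
tcp_pos: [0.5241, -0.2032, 0.0353]
ee_rot: [[0.961, -0.277, 0.001], [-0.277, -0.961, -0.0], [0.001, -0.0, -1.0]]
wrist_force: [-1.4, 0.7, 5.8]
gripper_width: 0.389
gripper_force: 30.0
```

Run:
```python
from h import *
p=imaging.capture("wrist");cv2.imwrite("pics/w4.png",cv2.resize(p["frame"][60:280,150:420],None,fx=2.5,fy=2.5,interpolation=cv2.INTER_CUBIC))
s=r.sense();print(s["wrist_force"],s["tcp_pos"],s["moment"])
```

```text
[-1.48833049  0.58148385  5.49424419] [ 0.5240761  -0.20321296  0.03531084] [ 0.146842    0.52135804 -0.03490914]
```

View pics/w4.png

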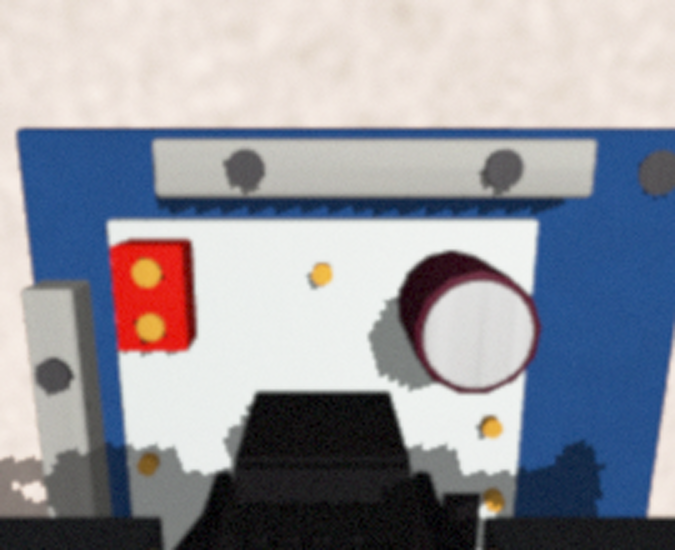

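The view shows the board flat on the bed. Its far edge (crop row 218) is 4–5 mm short of the far stop (row ~198), its left edge about 4 mm short of the left stop, and it is parallel to both. I'll go on in small steps.

Request:
apply_moves(
  moves=[
    [[0.001,0,0],0],
    [[0.001,0,0],0],
    [[0.001,0,0],0],
    [[0.0005,0,0],0],
    [[0,0,0],0],
  ],
)

```text
time_s: 12.12
tcp_pos: [0.5273, -0.2042, 0.0353]
ee_rot: [[0.961, -0.277, 0.001], [-0.277, -0.961, -0.0], [0.001, 0.0, -1.0]]
wrist_force: [-1.1, 1.1, 5.3]
gripper_width: 0.385
gripper_force: 30.0
```

Request:
apply_moves(
  moves=[
    [[0.0005,0,0],0],
    [[0.0003,0,0],0],
    [[0,0,0],0],
    [[0,0,0],0],
  ],
)

```text
time_s: 12.45
tcp_pos: [0.528, -0.2044, 0.0353]
ee_rot: [[0.961, -0.277, 0.0], [-0.277, -0.961, -0.0], [0.0, -0.0, -1.0]]
wrist_force: [-2.6, -0.7, 5.5]
gripper_width: 0.388
gripper_force: 30.0
```

Request:
apply_moves(
  moves=[
    [[0.0004,0,0],0],
    [[0.0004,0,0],0],
    [[0,0,0],0],
    [[0,0,0],0],
  ],
)

```text
time_s: 12.78
tcp_pos: [0.5288, -0.2046, 0.0353]
ee_rot: [[0.961, -0.277, 0.0], [-0.277, -0.961, -0.0], [0.0, 0.0, -1.0]]
wrist_force: [-1.7, 0.5, 5.6]
gripper_width: 0.388
gripper_force: 30.0
```

Request:
apply_moves(
  moves=[
    [[0,-0.001,0],0],
    [[0,-0.001,0],0],
    [[0,0,0],0],
  ],
)

```text
time_s: 13.03
tcp_pos: [0.5298, -0.2029, 0.0353]
ee_rot: [[0.961, -0.277, 0.002], [-0.277, -0.961, -0.001], [0.002, 0.0, -1.0]]
wrist_force: [-0.7, -0.6, 5.5]
gripper_width: 0.39
gripper_force: 30.0
```

Request:
apply_moves(
  moves=[
    [[0.0005,0,0],0],
    [[0.0005,0,0],0],
    [[0,0,0],0],
    [[0,0,0],0],
  ],
)

```text
time_s: 13.37
tcp_pos: [0.5299, -0.2029, 0.0353]
ee_rot: [[0.961, -0.277, -0.0], [-0.277, -0.961, 0.0], [-0.0, 0.0, -1.0]]
wrist_force: [-3.4, 0.4, 7.8]
gripper_width: 0.387
gripper_force: 30.0
```

Request:
apply_moves(
  moves=[
    [[0,-0.001,0],0],
    [[0,-0.0005,0],0],
    [[0,0,0],0],
    [[0,0,0],0],
  ],
)

```text
time_s: 13.7
tcp_pos: [0.5302, -0.2019, 0.0353]
ee_rot: [[0.961, -0.278, -0.0], [-0.278, -0.961, -0.0], [-0.0, 0.0, -1.0]]
wrist_force: [-2.3, -1.4, 6.9]
gripper_width: 0.393
gripper_force: 30.0
```

Request:
apply_moves(
  moves=[
    [[0,-0.0007,0],0],
    [[0,-0.0007,0],0],
    [[0,0,0],0],
    [[0,0,0],0],
  ],
)

```text
time_s: 14.03
tcp_pos: [0.5306, -0.2006, 0.0353]
ee_rot: [[0.961, -0.278, -0.0], [-0.278, -0.961, -0.0], [-0.0, 0.0, -1.0]]
wrist_force: [-2.9, -2.7, 7.0]
gripper_width: 0.389
gripper_force: 30.0
```

Request:
apply_moves(
  moves=[
    [[0,-0.0004,0],0],
    [[0,-0.0004,0],0],
    [[0,0,0],0],
    [[0,0,0],0],
  ],
)

```text
time_s: 14.37
tcp_pos: [0.5308, -0.1999, 0.0353]
ee_rot: [[0.961, -0.278, -0.0], [-0.278, -0.961, -0.0], [-0.0, 0.0, -1.0]]
wrist_force: [-1.9, -2.4, 6.8]
gripper_width: 0.389
gripper_force: 30.0
```

```bash
cat > st.py <<'E'
from h import *
F=[];M=[]
for k in range(3):
    s=r.sense();F.append(s["wrist_force"]);M.append(s["moment"]);imaging.capture("side")
R=np.array(s["ee_rot"]);f=np.mean(F,0);print("tool-frame force",np.round(R.T@f,2),"M",np.round(R.T@np.mean(M,0),3),np.round(s["tcp_pos"],4),"yaw",np.degrees(np.arctan2(R[1,0],R[0,0])).round(2),s["time_s"],np.round(R[:,2],4))
E
python3 st.py
```

```text
tool-frame force [-2.01  2.43 -7.07] M [-0.717 -0.615  0.07 ] [ 0.5308 -0.1999  0.0353] yaw -16.13 14.4667 [-3.e-04 -4.e-04 -1.e+00]
```

Request:
apply_moves(
  moves=[
    [[0,-0.0004,0],0],
    [[0,-0.0004,0],0],
    [[0,0,0],0],
    [[0,0,0],0],
  ],
)

```text
time_s: 14.85
tcp_pos: [0.5311, -0.1991, 0.0353]
ee_rot: [[0.961, -0.278, -0.0], [-0.278, -0.961, -0.0], [-0.0, 0.0, -1.0]]
wrist_force: [-2.0, -2.1, 7.5]
gripper_width: 0.389
gripper_force: 30.0
```

Request:
apply_moves(
  moves=[
    [[0.0004,0,0],0],
    [[0,0,0],0],
    [[0,0,0],0],
  ],
)

```text
time_s: 15.1
tcp_pos: [0.5311, -0.1991, 0.0353]
ee_rot: [[0.961, -0.278, -0.001], [-0.278, -0.961, -0.0], [-0.001, 0.001, -1.0]]
wrist_force: [-3.3, -0.6, 7.6]
gripper_width: 0.388
gripper_force: 30.0
```

```bash
python3 st.py
```

```text
tool-frame force [-2.97  2.39 -7.57] M [-0.643 -0.827  0.07 ] [ 0.5311 -0.1991  0.0353] yaw -16.14 15.2 [-1.e-03 -2.e-04 -1.e+00]
```

Request:
apply_moves(
  moves=[
    [[0,-0.0005,0],0],
    [[0,-0.0005,0],0],
    [[0,0,0],0],
    [[0,0,0],0],
  ],
)

```text
time_s: 15.58
tcp_pos: [0.5312, -0.1985, 0.0353]
ee_rot: [[0.961, -0.278, -0.001], [-0.278, -0.961, -0.001], [-0.001, 0.001, -1.0]]
wrist_force: [-4.2, -3.5, 7.7]
gripper_width: 0.387
gripper_force: 30.0
```

Request:
apply_moves(
  moves=[
    [[0.0005,0,0],0],
    [[0,0,0],0],
    [[0,0,0],0],
  ],
)

```text
time_s: 15.83
tcp_pos: [0.5312, -0.1985, 0.0353]
ee_rot: [[0.961, -0.278, -0.002], [-0.278, -0.961, -0.0], [-0.002, 0.001, -1.0]]
wrist_force: [-4.3, -2.5, 8.8]
gripper_width: 0.39
gripper_force: 30.0
```

```bash
python3 st.py
```

```text
tool-frame force [-3.78  3.76 -8.61] M [-0.934 -0.994  0.072] [ 0.5312 -0.1985  0.0353] yaw -16.15 15.9333 [-2.2e-03 -3.0e-04 -1.0e+00]
```

Request:
apply_moves(
  moves=[
    [[0.0005,-0.0005,0],0],
    [[0.0005,-0.0005,0],0],
    [[0,0,0],0],
    [[0,0,0],0],
  ],
)

```text
time_s: 16.32
tcp_pos: [0.5312, -0.1985, 0.0353]
ee_rot: [[0.961, -0.278, -0.005], [-0.278, -0.961, -0.001], [-0.004, 0.002, -1.0]]
wrist_force: [-6.4, -5.8, 10.0]
gripper_width: 0.384
gripper_force: 30.0
```

```bash
python3 st.py
```

```text
tool-frame force [ -4.8    7.36 -10.1 ] M [-1.899 -1.367  0.058] [ 0.5312 -0.1985  0.0353] yaw -16.16 16.4167 [-4.7e-03 -8.0e-04 -1.0e+00]
```

Request:
apply_moves(
  moves=[
    [[0.0005,0,0],0],
    [[0.0005,0,0],0],
    [[0.0005,-0.0003,0],0],
    [[0,0,0],0],
    [[0,0,0],0],
  ],
)

```text
time_s: 16.88
tcp_pos: [0.5312, -0.1985, 0.0352]
ee_rot: [[0.96, -0.278, -0.008], [-0.278, -0.96, -0.0], [-0.008, 0.003, -1.0]]
wrist_force: [-8.2, -4.3, 12.6]
gripper_width: 0.389
gripper_force: 30.0
```

```bash
python3 st.py
```

```text
tool-frame force [ -7.48   7.21 -12.66] M [-1.893 -2.198  0.012] [ 0.5312 -0.1985  0.0352] yaw -16.16 16.9833 [-8.e-03 -5.e-04 -1.e+00]
```

Request:
apply_moves(
  moves=[
    [[0.0004,-0.0003,0],0],
    [[0.0004,-0.0003,0],0],
    [[0,0,0],0],
    [[0,0,0],0],
    [[0,0,0],0],
  ],
)

```text
time_s: 17.45
tcp_pos: [0.5312, -0.1985, 0.0352]
ee_rot: [[0.96, -0.278, -0.01], [-0.279, -0.96, -0.001], [-0.009, 0.003, -1.0]]
wrist_force: [-10.8, -6.1, 14.9]
gripper_width: 0.389
gripper_force: 30.0
```

Request:
apply_moves(
  moves=[
    [[0,0,0],0],
    [[0,0,0],0],
    [[0,0,0],0],
    [[0,0,0],0],
    [[0,0,0],0],
  ],
)

```text
time_s: 17.87
tcp_pos: [0.5312, -0.1985, 0.0352]
ee_rot: [[0.96, -0.278, -0.01], [-0.278, -0.96, -0.001], [-0.009, 0.003, -1.0]]
wrist_force: [-11.1, -5.8, 13.3]
gripper_width: 0.39
gripper_force: 30.0
```

```bash
python3 st.py
python3 - <<'E'
from h import *
p=imaging.capture("wrist");cv2.imwrite("pics/w5.png",cv2.resize(p["frame"][60:280,150:420],None,fx=2.5,fy=2.5,interpolation=cv2.INTER_CUBIC))
E
```

```text
tool-frame force [ -9.33   8.44 -13.46] M [-2.431 -2.477  0.009] [ 0.5312 -0.1985  0.0352] yaw -16.17 17.9667 [-9.9e-03 -6.0e-04 -1.0e+00]
```

View pics/w5.png

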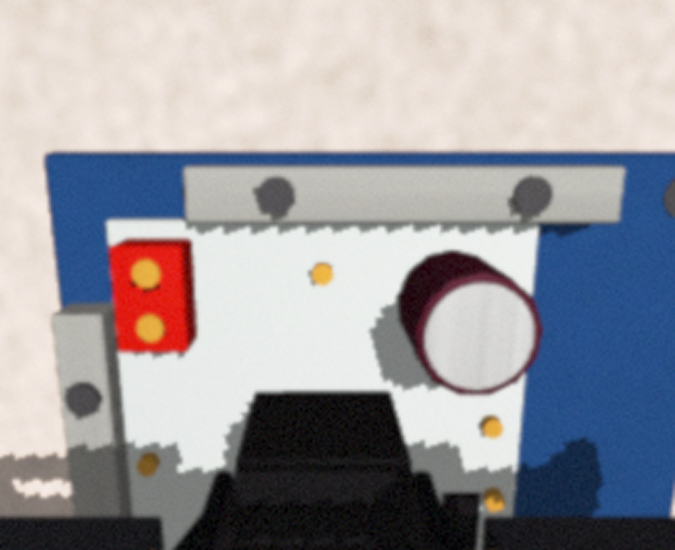

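The board's edges now meet both stops with no gap, parallel to each, with the red terminal in the corner. It presses about 9 N and 8 N and is steady, so I'm handing in.

```bash
python3 -c "
from station import r
print(r.finish_job())"
```

```text
the job is handed in; nothing more can be done
None
```

The job is handed in at about 18 s: the board is held flat on the fixture bed, red-terminal corner in the corner, with wrist forces of about 9 N toward the far stop and 8 N toward the left stop; the judge's result was not shown.

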